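Refit the rollers of an outfeed roller table

TASK

Two rollers of the saw's outfeed roller table are lying loose on the bench. Lower them one at a time into the two empty bays, with the axle ends down in the slots of both rails, and do not let them drop in. Then swing the steel keeper strip over, flat onto the near rail, so that it shuts in all the axle ends.

Things in the scene. Friction and masses are not known exactly. Their poses are not given: they have to be found in the camera images.
- roller_1: Loose roller lying on the bench (two alike): metal drum 44 mm in diameter, 130 mm long, black bearing caps, steel axle 12 mm in diameter standing out 23 mm at each end, 176 mm overall; rigid, both ends alike, about 0.35 kg. Origin at its centre, 22 mm up on the bench; its x axis runs along the axle. It can roll if pushed.
- roller_2: Loose roller lying on the bench (two alike): metal drum 44 mm in diameter, 130 mm long, black bearing caps, steel axle 12 mm in diameter standing out 23 mm at each end, 176 mm overall; rigid, both ends alike, about 0.35 kg. Origin at its centre, 22 mm up on the bench; its x axis runs along the axle. It can roll if pushed.
- empty_bay_1: One of the two empty bays (which two of the table's four are empty varies): where the centre of a fully seated roller lies, 58 mm above the bench; x runs along the seated axle, z up. Either loose roller may go in either bay. A place, not an object.
- empty_bay_2: One of the two empty bays (which two of the table's four are empty varies): where the centre of a fully seated roller lies, 58 mm above the bench; x runs along the seated axle, z up. Either loose roller may go in either bay. A place, not an object.
- fitted_roller_1: A roller, like the loose ones, that already sits in one of the other bays; origin at its centre, x along its axle. It is not fastened and stays where it is.
- fitted_roller_2: A roller, like the loose ones, that already sits in one of the other bays; origin at its centre, x along its axle. It is not fastened and stays where it is.
- roller_table: The roller table, fixed to the bench: two pale beech rails 24 mm wide, 320 mm long, 68 mm high, 136 mm apart inside, joined by thin tie rods 22 mm up near the rails' ends. Origin at the bench in its middle; x crosses the rails (near rail with the keeper at -x), y runs along them. Four bays at y = -120, -40, 40 and 120 mm.
- table_top (a point): Middle of the table at the height of the rails' tops, 68 mm up. At each bay both rails have an open-topped slot 16 mm deep and 15 mm wide, bevelled to 25 mm at the top. A seated axle lies on the slot's bottom, its centre 58 mm up; the drum then stands 12 mm above the rails, with 3 mm of end play each way and 36 mm between neighbouring drums.
- keeper (a joint): Angle (rad) of the keeper, a steel strip 300 mm long, 23 mm wide, hinged on the near rail's outer top edge: hinge line at x = -94, z = 69 mm of the table, along its y. 0: shut, flat on the rail over all slots; 1.57: upright; starts at 1.7 to 1.95, leaning to the robot. Pushed with under 2 N; slightly stiff, stays where left near upright. Cannot shut over an axle that is not down in its slots.
- keeper_lip (a point): Tip of the 8 mm upturned finger lip on the keeper's free edge, 24 mm from the hinge line, midway along it (between the two middle bays). Shut, it is 77 mm up, just below the drum tops (80 mm), and the strip's top face is 72 mm up; upright it is about 92 mm up, the lip pointing away from the rollers.
Not all that is in view belongs to the job. Leave any pink look-alike of the roller_2 alone.

How it is judged:
By the outcome, as a careful person would: the job done as asked, in the order asked, and still so for the second after the job is handed in, with the robot touching nothing.
It also fails if it takes over 67 s, if anything falls off the work surface, if the arm or the gripper's body presses on something with over 40 N, if the wrist force passes 120 N, or if a joint passes its speed limit or range.

ROBOT

A 6-joint arm with a two-finger parallel gripper is mounted at the origin on a cart in front of the work surface, level with it; the furniture and walls round the work are solid. World frame = base frame: x ahead of the robot, y to its left, z up, the work surface at z = 0. Lengths are in m, angles in rad, forces in N, time in s.
With the tool pointing down it reaches from about 0.35 to 0.975 m from the base axis. Payload 4.9 kg.
Tool frame: the origin (TCP) lies on the centre line of the jaws, within the pads' length; the fingertips stand manip.tip_reach ahead of it and the grasp point (between the pads) is the TCP (manip.tip_reach is the distance from the TCP to the fingertips, in m); z points along the fingers, y is the line along which they close (so a half turn about z gives the same grasp; the last joint's range is limited). The gripper opens to 85 mm and grips with 20 to 120 N. Pads are 22 mm wide; open, the fingers measure 114 mm over their backs; the gripper's body (76 mm by 85 mm) begins 54 mm behind the grasp point. The pads swing forward as they close: fully open they stand 13 mm farther back than shut.
Start: joints at [1.083, 0.053, 1.613, -0, 1.476, -0.119], TCP at [0.225, 0.583, 0.25] pointing down, gripper open.
Joint ranges: [-3.01, 3.01], [-1.01, 2.22], [0.06, 2.58], [-1.02, 4.17], [0.09, 2.62], [-3.14, 3.14]. Speed limits (rad/s): [2.57, 2.57, 3.14, 3.14, 3.14, 3.14].

INTERFACE

Orientations are given as a unit quaternion [w, x, y, z].
In Python, from plant import manip gives the robot as it stands. The module is installed in compiled form; this text tells all that it offers.
- The arm moves only by the tool move_arm, never from a script. Its argument "rows" is a list of rows, each a list of 7 numbers: the shift along the tool's x, y, z in cm, then the turn, a rotation vector about the tool's x, y, z in degrees, then the opening, from -1 (shut) to 1 (fully open). In form: [[tx, ty, tz, ax, ay, az, jaw], ...]. A call has 1 to 20 rows; each row shifts and turns the commanded pose from where the row before left it, along the tool's axes as they then stand; what a row does not reach is not made up. A row lasts 1/12 s, in which the tool goes at most 41.7 mm and 7.16 degrees, less where a joint would pass 70% of its speed; a pose out of reach is approached as far as the arm can. A call is refused whole if a number of a shift passes 4.17 or a number of a turn 7.16, either way. A call with a gripper value outside its range is refused whole. The fingers move at their own pace and stop on an object; the grip force is fixed at half the most. Time passes only in rows, so rows that do not move let the fingers close. It gives the time, the measured TCP pose, the force, the opening and the grip force at its end, in the units of the state.
- manip.state(): the state, without advancing time (a new reading comes with each control period).
- manip.grab_frame(name): name is "scene" or "side" or "wrist"; returns a dict with "img" (420x560x3 uint8, blue, green, red), "mtx" (3x3 intrinsics, pixels), "k1" (the pictures are not rectified: a ray, as slopes to the right and down, at radius r is drawn at 1 + k1 r^2 times it, then the intrinsics apply), "R" (3x3) and "t" (3): a world point X has camera coordinates R X + t. Camera axes: x right, y down, z forward; pixel columns grow to the right and rows downward; lengths in m; the calibration is good to about 2 mm. A picture is of the moment at which its call begins. There is no depth.
- manip.job_done(): hands the job in; it is judged then, once.
The state is a dict: "time": time; "joint_pos": joint angles; "joint_vel": joint speeds; "joint_efforts": joint torques, N m; "tool_pos": TCP position; "tool_rot": TCP orientation; "contact_force": force on the tool from outside, world axes, zero at the start; "ft_torque": the same for the moment, N m; "gripper_width": opening from 0.0 (shut) to 1.0 (fully open); "grasp_force": force on a finger pad.
Only numpy, scipy, OpenCV 4.12 (cv2) and the standard library are available. Lean on these libraries where they do the work, as an engineer would, in place of code of your own. Each camera call takes 0.05 s, during which the arm holds its last target. There are 200 camera calls.

## Working session

There is one attempt and no reset: what is moved stays moved. The work goes in short steps, Python scripts to look and compute and a tool call to move; the robot and the scene stay as the last step left them, time stands still between calls to the robot, and variables do not carry over. Pictures are saved under pics/ and viewed, at most 10 in all, crops included, and the job is handed in when it is done.

Besides the shell and the picture viewer there is one more tool, called after "Emit:" as name([rows], argument=value, ...), one row to a line, values as JSON. move_arm: Moves the arm, as the interface text tells. Its arguments: {"type":"object","properties":{"rows":{"type":"array","items":{"type":"array","items":{"type":"number"}}}},"required":["rows"]}

```bash
mkdir -p pics; cat > h.py <<'E'
import numpy as np, cv2
from plant import manip
def grab(n,save=None):
    f=manip.grab_frame(n)
    if save: cv2.imwrite('pics/%s.png'%save,f['img'])
    np.savez('last_%s.npz'%n,**{k:f[k] for k in('img','mtx','k1','R','t')})
    return f
def load(n): return dict(np.load('last_%s.npz'%n))
def ray(f,px):
    p=cv2.undistortPoints(np.array([[px]],float),f['mtx'],np.array([float(f['k1']),0,0,0,0])).ravel()  # k1 model same as cv2
    R=f['R'];d=R.T@np.array([p[0],p[1],1.]);return -R.T@f['t'],d/np.linalg.norm(d)
def plane(f,px,z):
    c,d=ray(f,px);return c+d*(z-c[2])/d[2]
def tri(fs,pxs):
    A=np.zeros((3,3));b=np.zeros(3)
    for f,p in zip(fs,pxs):
        c,d=ray(f,p);M=np.eye(3)-np.outer(d,d);A+=M;b+=M@c
    X=np.linalg.solve(A,b);return X,[np.linalg.norm(np.cross(X-ray(f,p)[0],ray(f,p)[1])) for f,p in zip(fs,pxs)]
def proj(f,X):
    return cv2.projectPoints(np.array(X,float).reshape(-1,3),cv2.Rodrigues(f['R'])[0],f['t'],f['mtx'],np.array([float(f['k1']),0,0,0,0]))[0].reshape(-1,2)
E
python3 - <<'E'
from h import *
a=grab('scene');b=grab('side')
cv2.imwrite('pics/a.png',a['img']);cv2.imwrite('pics/b.png',b['img'])
for f in(a,b):print(-f['R'].T@f['t'],f['R'][2],f['k1'])
s=manip.state();print(s,manip.tip_reach)
E
```

```text
[-0.17776396 -0.90705974  1.0576399 ] [ 0.50332323  0.53118983 -0.68154464] -0.008716238834016218
[ 0.51637507 -1.16287938  0.85861994] [ 0.01979765  0.78822825 -0.61506445] -0.10745792677485291
{'time': 0.1, 'joint_pos': array([ 1.08299884e+00,  5.33006510e-02,  1.61413991e+00,  6.02303894e-06,
        1.47598729e+00, -1.18974449e-01]), 'joint_vel': array([-1.39942733e-03, -2.68499343e-03, -2.91419072e-03, -1.07650592e-03,
       -8.50175701e-04, -7.89899755e-05]), 'joint_efforts': array([ 4.01926254e-04, -3.94904959e+01, -3.71363068e+01, -1.02027755e-04,
        3.89794295e-03,  6.42010818e-06]), 'tool_pos': array([0.22506244, 0.58251589, 0.24918986]), 'tool_rot': array([-2.76997252e-04,  1.83368267e-01,  9.83043863e-01, -8.74799419e-04]), 'contact_force': array([-0.0629246 ,  0.2684822 ,  0.24212764]), 'ft_torque': array([ 0.01295866,  0.00898894, -0.02309097]), 'grasp_force': 0.0, 'gripper_width': 1.0032460003211192} 0.019
```

View pics/a.png

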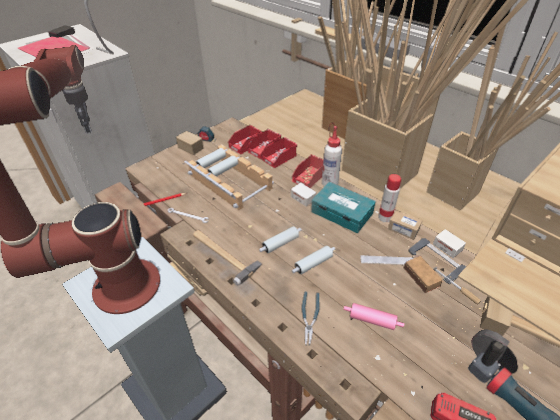

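View pics/b.png

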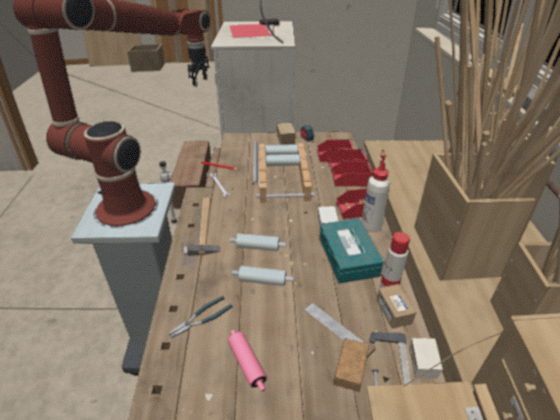

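The scene view shows the two grey loose rollers at (281,240) and (314,260), which are (258,242) and (263,275) in the side view. The pink one at (375,317) / (247,359) is the look-alike and stays where it is. The table has its two fitted rollers at the far end, at (212,157) and (224,165), and the near bays look empty. I'll enlarge to confirm.

```bash
python3 - <<'E'
from h import *
a=load('scene')['img'];b=load('side')['img']
def c(i,x,y,w,h,s):return cv2.resize(i[y:y+h,x:x+w],None,fx=s,fy=s,interpolation=cv2.INTER_CUBIC)
# a table 180..280,140..215 ; rollers 250..345, 220..280
o=np.vstack([np.hstack([c(a,178,138,100,75,4),c(b,240,132,100,75,4)]),np.hstack([c(a,250,217,100,75,4),c(b,222,222,100,75,4)])])
cv2.imwrite('pics/c.png',o);print(o.shape)
E
```

```text
(600, 800, 3)
```

View pics/c.png

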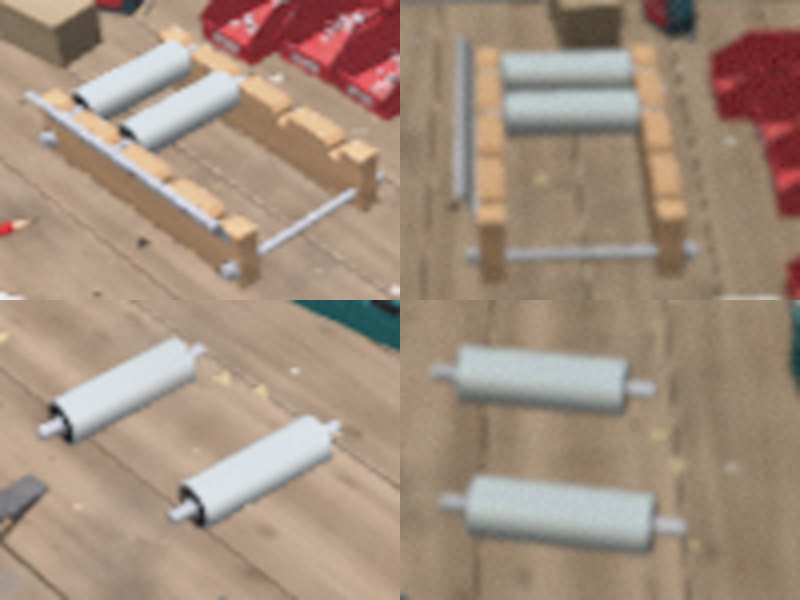

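The crop confirms two plain grey rollers loose on the bench, and empty bays 1 and 2 (the −y ones, nearest the side camera). The keeper leans outward on the near rail. Next I triangulate.

```bash
python3 - <<'E'
from h import *
a=load('scene');b=load('side')
def S(u,v,o):return (o[0]+u/4-.375,o[1]+v/4-.375)
def T(sa,sb,ca,cb,oa=(0,0),ob=(400,0)):
    return tri([a,b],[S(sa[0]-oa[0],sa[1]-oa[1],ca),S(sb[0]-ob[0],sb[1]-ob[1],cb)])
def show(n,r):print(n,r[0].round(4),np.round(r[1],4))
for n,x,y in[('A1',(42,430),(434,371)),('A2',(202,350),(652,389)),('B1',(174,517),(442,501)),('B2',(337,427),(682,527))]:
    show(n,T(x,y,(250,217),(222,222),(0,300),(400,300)))
for n,x,y in[('nearrail in-front corner',(256,230),(506,222)),('far rail in-front',(356,163),(656,220)),('far rail out-front',(378,150),(685,217)),
 ('keeper free far',(28,94),(461,38)),('fit1 R top end',(176,44),(632,50)),('fit2 R top',(225,74),(636,91)),('fit2 L top',(124,124),(505,92))]:
    show(n,T(x,y,(178,138),(240,132)))
s=manip.state();print(s['tool_pos'])
E
```

```text
A1 [ 0.3933 -0.2121  0.0249] [0.0009 0.0009]
A2 [ 0.562  -0.2396  0.023 ] [0.0017 0.0017]
B1 [ 0.4074 -0.355   0.025 ] [0.0004 0.0004]
B2 [ 0.5772 -0.3841  0.0227] [0.0013 0.0013]
nearrail in-front corner [0.507  0.0149 0.0629] [0.0022 0.0022]
far rail in-front [0.6407 0.0188 0.0623] [0.0003 0.0003]
far rail out-front [0.6655 0.013  0.0685] [0.0001 0.0001]
keeper free far [0.4634 0.3223 0.0849] [0.0016 0.0016]
fit1 R top end [0.6362 0.2977 0.0776] [0.0049 0.0049]
fit2 R top [0.6349 0.2132 0.0794] [0.0032 0.0032]
fit2 L top [0.5076 0.2193 0.0783] [0.0021 0.0021]
[0.22506244 0.58251589 0.24918986]
```

Emit:
move_arm([
  [0,0,-1,0,0,-6,1],
  [0,0,-2,0,0,-6,1],
  [-1,-1.5,-2,0,0,-6,1],
  [-2.4,-3,-1,0,0,0,1],
  [-2.4,-3,-1,0,0,0,1],
  [-2.4,-3,-1,0,0,0,1],
  [-2.4,-3,0,0,0,0,1],
  [-2.4,-3,0,0,0,0,1],
  [-2.4,-3,0,0,0,0,1],
  [-2.4,-3,0,0,0,0,1],
  [-2.4,-3,0,0,0,0,1],
  [-2.4,-3,0,0,0,0,1],
  [-2.4,-3,0,0,0,0,1],
  [-2.4,-3,0,0,0,0,1],
  [-2.4,-3,0,0,0,0,1],
  [-2.4,-3,0,0,0,0,1],
  [-2.4,-3,0,0,0,0,1],
  [-1,-1.5,0,0,0,0,1],
  [0,0,0,0,0,0,1],
])

```text
time: 1.68
tool_pos: [0.5558, 0.11, 0.3291]
tool_rot: [-0.001, 0.03, 1.0, -0.001]
contact_force: [0.6, 0.8, 0.4]
gripper_width: 1.001
grasp_force: 0.0
```

```bash
python3 - <<'E'
from h import *
s=manip.state();print(s['time'],s['tool_pos'],s['tool_rot'],s['joint_pos'])
f=grab('wrist','w1');print(-f['R'].T@f['t'],f['R'],f['k1'],f['mtx'])
E
```

```text
1.6833 [0.55580899 0.10996986 0.32914608] [-7.46050691e-04  2.97713354e-02  9.99556266e-01 -6.17756009e-04] [ 6.45003479e-02 -1.19957489e-01  1.65149781e+00 -1.09047404e-03
  1.61165409e+00 -1.44678815e+00]
[0.48679591 0.11364844 0.4513716 ] [[ 6.00129539e-02  9.98197164e-01 -9.31592443e-04]
 [ 9.59733678e-01 -5.74438499e-02  2.74975401e-01]
 [ 2.74426151e-01 -1.73961667e-02 -9.61450811e-01]] 0.026525568682278605 [[369.18394981   0.         283.06868909]
 [  0.         369.18394981 209.76645657]
 [  0.           0.           1.        ]]
```

View pics/w1.png

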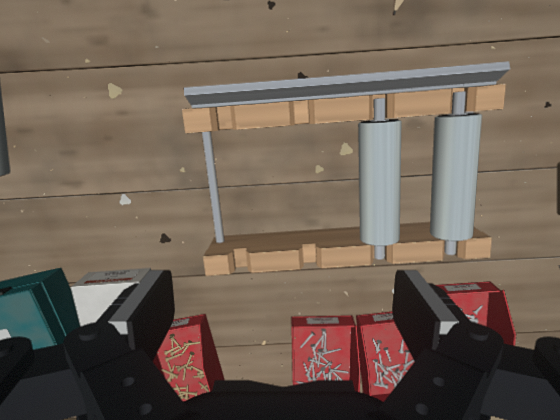

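The wrist view shows the near rail's empty slots at about (225,117) and (301,111), and the far rail's at (239,260) and (309,252). The fitted axles are at (379,107)/(379,252) and (460,100)/(451,246). Now I get the exact table pose.

```bash
python3 - <<'E'
from h import *
f=load('wrist');i=f['img']
o=np.vstack([cv2.resize(i[62:142,178:508],None,fx=2.42,fy=2.42,interpolation=cv2.INTER_CUBIC),cv2.resize(i[215:280,178:508],None,fx=2.42,fy=2.42,interpolation=cv2.INTER_CUBIC)])
print(o.shape);cv2.imwrite('pics/w1c.png',o)
N=[plane(f,p,.068) for p in((225,117),(301,111))];F=[plane(f,p,.068) for p in((239,260),(309,252))]
print(np.round(N,4),np.round(F,4))
print(np.round([plane(f,p,.064) for p in((379,107),(379,252),(460,100),(451,246))],4))
hsv=cv2.cvtColor(i,cv2.COLOR_BGR2HSV)
print(hsv[125,195],hsv[118,225],hsv[117,260],hsv[265,217],hsv[260,239])
E
```

```text
(351, 799, 3)
[[0.4959 0.0542 0.068 ]
 [0.4946 0.1308 0.068 ]] [[0.6518 0.0538 0.068 ]
 [0.6469 0.1327 0.068 ]]
[[0.4957 0.2095 0.064 ]
 [0.6532 0.2114 0.064 ]
 [0.4942 0.2897 0.064 ]
 [0.6505 0.2912 0.064 ]]
[ 15  94 185] [ 15  94 179] [ 15  94 187] [ 15  95 186] [ 15  93 172]
```

View pics/w1c.png

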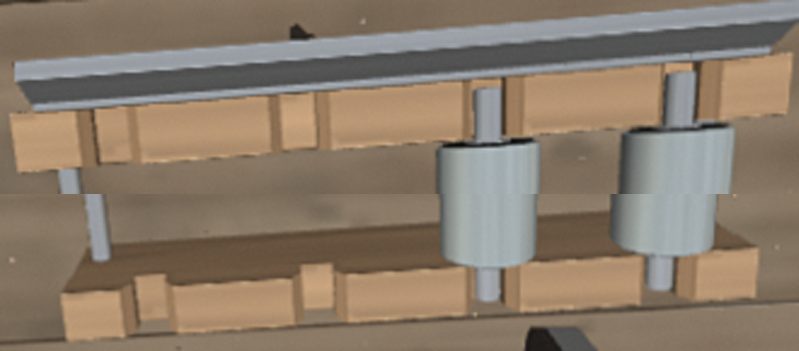

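```bash
python3 - <<'E'
from h import *
f=load('wrist')
N=lambda u,v:plane(f,(178+u/2.42-.3,62+v/2.42-.3),.068)
F=lambda u,v:plane(f,(178+u/2.42-.3,215+(v-194)/2.42-.3),.068)
P=[]
for g,v,l,r in((N,137,79,133),(N,122,270,330),(F,308,124,175),(F,297,296,347)):
    a,b=g(l,v),g(r,v);P.append((a+b)/2);print(a.round(4),b.round(4),P[-1].round(4))
# rail edges: near inner edge / far inner edge, outer
for n,g,u1,v1,u2,v2 in(('near in',N,20,172,640,127),('near out',N,200,102,650,70),('far in',F,70,291,740,248),('far out',F,70,341,740,300)):
    print(n,g(u1,v1).round(4),g(u2,v2).round(4))
print('rail end near',N(10,115),N(17,172),N(790,55),'far',F(62,291),F(68,341),F(755,248))
P=np.array(P)
for i,j in((0,2),(1,3)):
    print('bay',(P[i]+P[j])/2,np.degrees(np.arctan2(P[j][1]-P[i][1],P[j][0]-P[i][0])))
print('fitted dir',)
E
```

```text
[0.4963 0.0394 0.068 ] [0.4976 0.0618 0.068 ] [0.4969 0.0506 0.068 ]
[0.495 0.119 0.068] [0.4965 0.1438 0.068 ] [0.4957 0.1314 0.068 ]
[0.6533 0.0423 0.068 ] [0.6548 0.0659 0.068 ] [0.654  0.0541 0.068 ]
[0.6526 0.1223 0.068 ] [0.654  0.1459 0.068 ] [0.6533 0.1341 0.068 ]
near in [0.5091 0.0131 0.068 ] [0.5066 0.2713 0.068 ]
near out [0.4853 0.0907 0.068 ] [0.4844 0.2739 0.068 ]
far in [0.6433 0.0183 0.068 ] [0.6403 0.3237 0.068 ]
far out [0.6685 0.0154 0.068 ] [0.6658 0.3259 0.068 ]
rail end near [0.48593642 0.01206285 0.068     ] [0.50898441 0.01179731 0.068     ] [0.48244798 0.32906682 0.068     ] far [0.64312293 0.01461571 0.068     ] [0.66842652 0.01444792 0.068     ] [0.64065271 0.33037418 0.068     ]
bay [0.57549935 0.05236583 0.068     ] 1.2862911990058141
bay [0.57451864 0.1327773  0.068     ] 0.982248221145713
fitted dir
```

Emit:
move_arm([
  [0,-2,0,0,0,3,1],
  [0.2,-3,1,0,0,3,1],
  [0.25,-3.2,1.3,0,0,0,1],
  [0.25,-3.2,1.3,0,0,0,1],
  [0.25,-3.2,1.3,0,0,0,1],
  [0.25,-3.2,1.3,0,0,0,1],
  [0.25,-3.2,1.3,0,0,0,1],
  [0.25,-3.2,1.3,0,0,0,1],
  [0.25,-3.2,1.3,0,0,0,1],
  [0.25,-3.2,1.3,0,0,0,1],
  [0.2,-2.5,1,0,0,0,1],
  [0,-1,0.5,0,0,0,1],
  [0,0,0,0,0,0,1],
])

```text
time: 2.82
tool_pos: [0.4793, -0.2201, 0.1996]
tool_rot: [-0.001, 0.08, 0.997, 0.001]
contact_force: [-0.1, 0.2, -0.2]
gripper_width: 1.0
grasp_force: 0.0
```

```bash
cat > roller.py <<'E'
from h import *
import sys
# light-grey drum blobs in wrist picture -> rays onto z=0.022 plane via silhouette centre line
s=manip.state();f=grab('wrist','r%d'%int(s['time']*10));i=f['img']
hsv=cv2.cvtColor(i,cv2.COLOR_BGR2HSV)
m=((hsv[...,1]<50)&(hsv[...,2]>110)&(hsv[...,0]>60)).astype(np.uint8)
m=cv2.morphologyEx(m,cv2.MORPH_OPEN,np.ones((9,9)))
print('tool',s['time'],s['tool_pos'].round(4),s['tool_rot'].round(4))
for c in cv2.findContours(m,cv2.RETR_EXTERNAL,cv2.CHAIN_APPROX_NONE)[0]:
    if cv2.contourArea(c)<1500:continue
    r=cv2.minAreaRect(c);b=cv2.boxPoints(r)
    # midpoints of short sides
    e=[np.linalg.norm(b[k]-b[(k+1)%4]) for k in range(4)];k=int(np.argmin(e[:2]))
    p=(b[k]+b[(k+1)%4])/2;q=(b[k+2]+b[(k+3)%4])/2
    P,Q=plane(f,p,.022),plane(f,q,.022)
    print(np.round(r[0]),np.round(r[1]),'ends',p.round(),q.round(),P.round(4),Q.round(4),'c',((P+Q)/2).round(4),'len',np.linalg.norm(P-Q).round(4),'ang',np.degrees(np.arctan((Q-P)[1]/(Q-P)[0])).round(2))
y=s['tool_rot'];from scipy.spatial.transform import Rotation as Ro
Rm=Ro.from_quat([y[1],y[2],y[3],y[0]]).as_matrix();print(Rm.round(4))
E
python3 roller.py; ls pics
```

```text
tool 2.8167 [ 0.4793 -0.2201  0.1996] [-1.300e-03  8.040e-02  9.968e-01  8.000e-04]
[112. 234.] [147.  50.] ends [102. 161.] [121. 307.] [ 0.4313 -0.3611  0.022 ] [ 0.5622 -0.3821  0.022 ] c [ 0.4968 -0.3716  0.022 ] len 0.1326 ang -9.12
[276. 196.] [167.  51.] ends [276. 113.] [276. 280.] [ 0.4168 -0.2153  0.022 ] [ 0.5589 -0.2392  0.022 ] c [ 0.4879 -0.2273  0.022 ] len 0.1441 ang -9.53
[[-0.9871  0.1603 -0.0024]
 [ 0.1603  0.9871  0.0018]
 [ 0.0027  0.0014 -1.    ]]
a.png
b.png
c.png
r28.png
w1.png
w1c.png
```

Emit:
move_arm([
  [-0.1,-0.6,2,0,0,0,1],
  [0,0,3,0,0,0,1],
  [0,0,3,0,0,0,1],
  [0,0,3,0,0,0,1],
  [0,0,2.5,0,0,0,1],
  [0,0,2,0,0,0,1],
  [0,0,1.3,0,0,0,1],
  [0,0,0.6,0,0,0,1],
  [0,0,0,0,0,0,0.3],
  [0,0,0,0,0,0,0],
  [0,0,0,0,0,0,-0.3],
  [0,0,0,0,0,0,-1],
  [0,0,0,0,0,0,-1],
  [0,0,0,0,0,0,-1],
])

```text
time: 4.03
tool_pos: [0.4819, -0.227, 0.0295]
tool_rot: [0.002, 0.08, 0.997, -0.001]
contact_force: [0.2, 1.4, 5.6]
gripper_width: 0.491
grasp_force: 61.3
```

Emit:
move_arm([
  [0,0,-0.5,0,0,0,-1],
  [0,0,-1.5,0,0,0,-1],
  [0,0,-2.5,0,0,0,-1],
  [0,0,-3,0,0,0,-1],
  [0,0,-3,0,0,-2,-1],
  [0,0,-2,0,0,-2,-1],
  [0,1,-1,0,0,-2,-1],
  [0,1.8,-0.5,0,0,-2,-1],
  [-0.9,3,0,0,0,-1.8,-1],
  [-0.9,3,0,0,0,0,-1],
  [-0.9,3,0,0,0,0,-1],
  [-0.9,3,0,0,0,0,-1],
  [-0.9,3,0,0,0,0,-1],
  [-0.9,3,0,0,0,0,-1],
  [-0.9,3,0,0,0,0,-1],
  [-0.9,3,0,0,0,0,-1],
  [-0.9,3,0,0,0,0,-1],
  [-0.9,2.8,0,0,0,0,-1],
  [-0.5,2,0,0,0,0,-1],
  [-0.1,0.8,0,0,0,0,-1],
])

```text
time: 5.7
tool_pos: [0.5742, 0.1317, 0.1655]
tool_rot: [-0.002, -0.007, 1.0, 0.0]
contact_force: [-0.6, -0.3, -4.3]
gripper_width: 0.491
grasp_force: 61.6
```

Emit:
move_arm([
  [0,0.4,0,0,0,0,-1],
  [0,0,0,0,0,0,-1],
  [0,0,0,0,0,0,-1],
])

```text
time: 5.95
tool_pos: [0.5746, 0.1319, 0.1665]
tool_rot: [-0.001, -0.006, 1.0, -0.0]
contact_force: [-0.3, 0.1, -3.9]
gripper_width: 0.492
grasp_force: 61.6
```

```bash
python3 - <<'E'
from h import *
s=manip.state();print(s['time'],s['tool_pos'],s['tool_rot'],s['contact_force'],s['ft_torque'],s['gripper_width'])
f=grab('wrist');a=grab('scene');b=grab('side')
A=cv2.resize(f['img'][20:,100:500],(400,400));p=proj(a,s['tool_pos'])[0].astype(int);q=proj(b,s['tool_pos'])[0].astype(int)
print(p,q)
c=lambda i,x,y:cv2.resize(i[y-40:y+60,x-65:x+65],(390,300),interpolation=cv2.INTER_CUBIC)
o=np.hstack([cv2.resize(f['img'][:,75:495],(410,410))[:410],np.zeros((410,1,3),np.uint8)])
o=np.zeros((600,800,3),np.uint8);o[:410,:410]=cv2.resize(f['img'][:,70:490],(410,410));o[:300,410:]=c(a['img'],*p);o[300:,410:]=c(b['img'],*q)
cv2.imwrite('pics/h1.png',o)
E
```

```text
5.95 [0.57457042 0.13191385 0.16652022] [-7.80228560e-04 -5.72146226e-03  9.99983263e-01 -3.61053246e-04] [-0.33007989  0.07152084 -3.94188855] [ 0.02178177  0.00193448 -0.00570828] 0.49188672647308956
[233 152] [283 145]
```

View pics/h1.png

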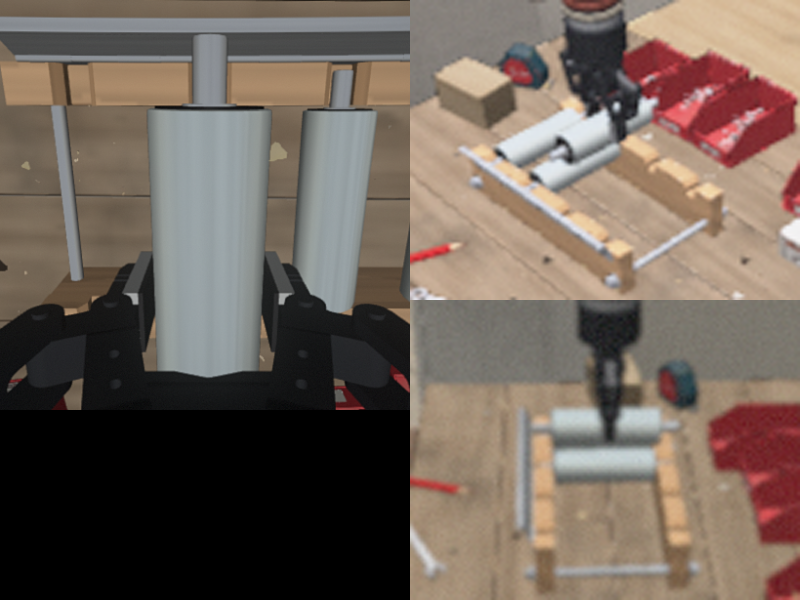

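```bash
python3 - <<'E'
from h import *
f,a,b=load('wrist'),load('scene'),load('side')
w=lambda u,v:(70+u*420/410,v*420/410)
print('tip',plane(f,w(210,34),.162),'root',plane(f,w(208,105),.165))
A=lambda u,v:(233-65+(u-410)/3,152-40+v/3);B=lambda u,v:(283-65+(u-410)/3,145-40+(v-300)/3)
print(tri([a,b],[A(553,157),B(531,427)]))
for y in(.131,):print('far tip on plane', plane(b,B(679,426),.159))
for k in (.022,.03,):pass
hsv=cv2.cvtColor(f['img'],cv2.COLOR_BGR2HSV);m=(hsv[...,1]<50)&(hsv[...,2]>100)&(hsv[...,0]>60)
for r in(60,130,200,260):
    x=np.where(m[r,200:360])[0]+200;print(r,x.min(),x.max(),plane(f,((x.min()+x.max())/2,r),.159).round(4))
print(m[:,285].nonzero()[0][:60], [int(m[r,265:305].sum()) for r in range(28,125,4)])
E
```

```text
tip [0.48474734 0.13092338 0.162     ] root [0.50653885 0.1305222  0.165     ]
(array([0.48196788, 0.12290757, 0.16361375]), [np.float64(0.0014567427442553694), np.float64(0.0014567427442553275)])
far tip on plane [0.66085873 0.13107212 0.159     ]
60 200 359 [0.4917 0.1292 0.159 ]
130 222 346 [0.514  0.1309 0.159 ]
200 225 342 [0.5388 0.131  0.159 ]
260 227 339 [0.5624 0.1311 0.159 ]
[19 20 21 22 23 24 25 26 27 28 29 30 31 32 35 36 37 38 39 40 41 42 43 44
 45 46 47 48 49 50 51 52 53 54 55 56 57 58 59 60 61 62 63 64 65 66 67 68
 69 70 71 72 73 74 75 76 77 78 79 80] [40, 40, 30, 32, 31, 32, 32, 32, 36, 32, 31, 32, 32, 32, 32, 31, 32, 32, 32, 31, 40, 0, 40, 40, 40]
```

Emit:
move_arm([
  [-0.25,0.1,1,0,0,0,-1],
  [0,0,2,0,0,0,-1],
  [0,0,2,0,0,0,-1],
  [0,0,1.8,0,0,0,-1],
  [0,0,1.2,0,0,0,-1],
  [0,0,0.5,0,0,0,-1],
  [0,0,0,0,0,0,-1],
])

```text
time: 6.68
tool_pos: [0.5767, 0.1332, 0.0804]
tool_rot: [-0.002, -0.006, 1.0, -0.0]
contact_force: [0.4, 0.3, -2.8]
gripper_width: 0.493
grasp_force: 61.6
```

Emit:
move_arm([
  [0,0,0.3,0,0,0,-1],
  [0,0,0.3,0,0,0,-1],
  [0,0,0.2,0,0,0,-1],
  [0,0,0.2,0,0,0,-1],
  [0,0,0,0,0,0,-1],
])

```text
time: 7.1
tool_pos: [0.5778, 0.1336, 0.0723]
tool_rot: [0.0, -0.006, 1.0, 0.0]
contact_force: [-0.5, 0.0, -3.6]
gripper_width: 0.49
grasp_force: 61.6
```

Emit:
move_arm([
  [0,-0.05,0.2,0,0,0,-1],
  [0,0,0.2,0,0,0,-1],
  [0,0,0.2,0,0,0,-1],
  [0,0,0,0,0,0,-1],
])

```text
time: 7.43
tool_pos: [0.5775, 0.133, 0.0658]
tool_rot: [-0.0, -0.006, 1.0, -0.0]
contact_force: [0.2, -0.0, -4.1]
gripper_width: 0.492
grasp_force: 61.6
```

Emit:
move_arm([
  [0,0,0.1,0,0,0,-1],
  [0,0,0.1,0,0,0,-1],
  [0,0,0.1,0,0,0,-1],
  [0,0,0,0,0,0,-1],
])

```text
time: 7.77
tool_pos: [0.5782, 0.1332, 0.0654]
tool_rot: [-0.0, -0.006, 1.0, -0.0]
contact_force: [-5.5, -1.7, 8.1]
gripper_width: 0.491
grasp_force: 63.0
```

Emit:
move_arm([
  [0,0,-0.1,0,0,0,-1],
  [0,0,0,0,0,0,0],
  [0,0,0,0,0,0,0.15],
  [0,0,0,0,0,0,0.3],
  [0,0,0,0,0,0,0.35],
  [0,0,0,0,0,0,0.35],
])

```text
time: 8.27
tool_pos: [0.5779, 0.1331, 0.0643]
tool_rot: [0.0, -0.006, 1.0, -0.0]
contact_force: [0.4, 0.3, 0.1]
gripper_width: 0.676
grasp_force: 0.0
```

Emit:
move_arm([
  [0,0,-0.5,0,0,0,0.35],
  [0,0,-1,0,0,0,0.35],
  [0,0,-2,0,0,0,0.35],
  [0,0,-3,0,0,0,0.35],
  [0,0,-3,0,0,0,0.35],
  [0,-1,-3,0,0,0,1],
  [0,-2,-3,0,0,0,1],
  [0,-2,-2,0,0,0,1],
  [0,0,0,0,0,0,1],
])

```text
time: 9.02
tool_pos: [0.5815, 0.0807, 0.2474]
tool_rot: [0.006, -0.005, 1.0, -0.001]
contact_force: [0.1, -0.2, 0.7]
gripper_width: 1.001
grasp_force: 0.0
```

```bash
python3 roller.py; python3 - <<'E'
from h import *
f=load('wrist')
a=grab('scene');b=grab('side')
o=np.zeros((600,800,3),np.uint8)
o[:420,:400]=f['img'][:,120:520]
o[:300,400:]=cv2.resize(a['img'][138:213,178:278],(400,300),interpolation=cv2.INTER_CUBIC)
o[300:,400:]=cv2.resize(b['img'][132:207,240:340],(400,300),interpolation=cv2.INTER_CUBIC)
cv2.imwrite('pics/p1.png',o)
E
```

```text
tool 9.0167 [0.5815 0.0807 0.2474] [ 6.1e-03 -4.6e-03  1.0e+00 -7.0e-04]
[345. 187.] [ 50. 174.] ends [350. 100.] [341. 273.] [0.5114 0.139  0.022 ] [0.6828 0.1409 0.022 ] c [0.5971 0.1399 0.022 ] len 0.1714 ang 0.66
[441. 184.] [ 51. 178.] ends [452.  96.] [430. 273.] [0.5078 0.2294 0.022 ] [0.6811 0.2321 0.022 ] c [0.5945 0.2308 0.022 ] len 0.1733 ang 0.88
[538. 185.] [ 50. 178.] ends [555.  97.] [520. 272.] [0.5088 0.3199 0.022 ] [0.6792 0.3226 0.022 ] c [0.594  0.3213 0.022 ] len 0.1704 ang 0.92
[380.  35.] [ 11. 359.] ends [559.  32.] [200.  37.] [0.4571 0.311  0.022 ] [0.4611 0.0078 0.022 ] c [0.4591 0.1594 0.022 ] len 0.3032 ang -89.23
[[-0.9999 -0.0092  0.0121]
 [-0.0092  1.     -0.0013]
 [-0.0121 -0.0014 -0.9999]]
```

View pics/p1.png

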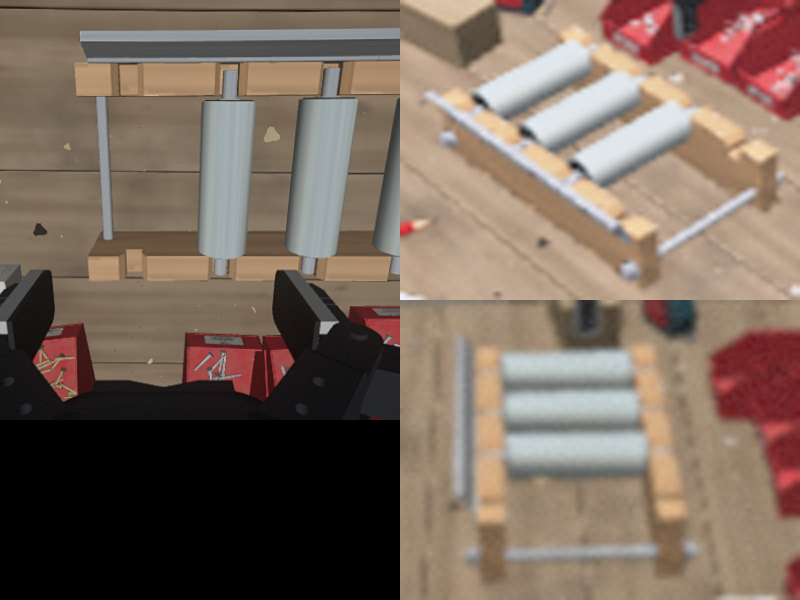

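The bay-2 roller is down in its slots, lying like the fitted ones. Now for the second roller.

Emit:
move_arm([
  [0,-1.5,0,0,0,3,1],
  [0,-2.5,0,0,0,4,1],
  [0.1,-3.5,0,0,0,3,1],
  [0.1,-3.5,0.5,0,0,0,1],
  [0.1,-3.5,0.5,0,0,0,1],
  [0.1,-3.5,0.5,0,0,0,1],
  [0.1,-3.5,0.5,0,0,0,1],
  [0.1,-3.5,0.5,0,0,0,1],
  [0.1,-3.5,0.5,0,0,0,1],
  [0.1,-3.5,0.5,0,0,0,1],
  [0.1,-3.5,0.5,0,0,0,1],
  [0.1,-3.5,0.5,0,0,0,1],
  [0.1,-3,0.5,0,0,0,1],
  [0.1,-2,0,0,0,0,1],
  [0,-1,0,0,0,0,1],
  [0,0,0,0,0,0,1],
  [0,0,0,0,0,0,1],
])

```text
time: 10.58
tool_pos: [0.5011, -0.3586, 0.1881]
tool_rot: [-0.001, 0.081, 0.997, 0.001]
contact_force: [0.2, -0.9, 0.8]
gripper_width: 1.002
grasp_force: 0.0
```

```bash
python3 roller.py
```

```text
tool 10.5833 [ 0.5011 -0.3586  0.1881] [-7.000e-04  8.120e-02  9.967e-01  1.000e-03]
[269. 196.] [184.  54.] ends [269. 104.] [269. 288.] [ 0.4312 -0.358   0.022 ] [ 0.5816 -0.3843  0.022 ] c [ 0.5064 -0.3712  0.022 ] len 0.1527 ang -9.95
[[-0.9868  0.1619 -0.0012]
 [ 0.1619  0.9868  0.0021]
 [ 0.0015  0.0019 -1.    ]]
```

Emit:
move_arm([
  [0.5,-1.1,1.5,0,0,0.5,1],
  [0,0,3,0,0,0,1],
  [0,0,3,0,0,0,1],
  [0,0,3,0,0,0,1],
  [0,0,2.5,0,0,0,1],
  [0,0,1.5,0,0,0,1],
  [0,0,0.9,0,0,0,1],
  [0,0,0.4,0,0,0,1],
  [0,0,0,0,0,0,0.3],
  [0,0,0,0,0,0,0],
  [0,0,0,0,0,0,-0.3],
  [0,0,0,0,0,0,-1],
  [0,0,0,0,0,0,-1],
  [0,0,0,0,0,0,-1],
])

```text
time: 11.8
tool_pos: [0.4955, -0.3708, 0.0335]
tool_rot: [0.001, 0.086, 0.996, -0.001]
contact_force: [0.9, 0.3, 5.4]
gripper_width: 0.494
grasp_force: 61.5
```

Emit:
move_arm([
  [0,0,-0.5,0,0,0,-1],
  [0,0,-1.5,0,0,0,-1],
  [0,0,-2.5,0,0,0,-1],
  [0,0,-3,0,0,-2,-1],
  [0,0,-3,0,0,-2,-1],
  [0,0,-2,0,0,-2,-1],
  [0,1,-1,0,0,-2,-1],
  [0,2,-0.3,0,0,-2.5,-1],
  [-0.8,3.4,0,0,0,0,-1],
  [-0.8,3.4,0,0,0,0,-1],
  [-0.8,3.4,0,0,0,0,-1],
  [-0.8,3.4,0,0,0,0,-1],
  [-0.8,3.4,0,0,0,0,-1],
  [-0.8,3.4,0,0,0,0,-1],
  [-0.8,3.4,0,0,0,0,-1],
  [-0.8,3.4,0,0,0,0,-1],
  [-0.8,3.4,0,0,0,0,-1],
  [-0.8,3.4,0,0,0,0,-1],
  [-0.6,3,0,0,0,0,-1],
  [0,1.5,0,0,0,0,-1],
])

```text
time: 13.47
tool_pos: [0.576, 0.05, 0.1674]
tool_rot: [-0.001, -0.008, 1.0, 0.001]
contact_force: [-0.2, -0.3, -3.3]
gripper_width: 0.491
grasp_force: 61.5
```

Emit:
move_arm([
  [0,0.8,0,0,0,0,-1],
  [0,0,0,0,0,0,-1],
  [0,0,0,0,0,0,-1],
  [0,0,0,0,0,0,-1],
])

```text
time: 13.8
tool_pos: [0.5766, 0.0531, 0.1687]
tool_rot: [-0.001, -0.005, 1.0, -0.0]
contact_force: [0.6, 0.2, -3.6]
gripper_width: 0.492
grasp_force: 61.5
```

```bash
python3 - <<'E'
from h import *
s=manip.state();print(s['time'],s['tool_pos'],s['tool_rot'],s['contact_force'],s['ft_torque'])
f=grab('wrist','h2');hsv=cv2.cvtColor(f['img'],cv2.COLOR_BGR2HSV);m=(hsv[...,1]<50)&(hsv[...,2]>100)&(hsv[...,0]>60)
z=s['tool_pos'][2]-.0115
for r in(50,60,70,80,130,160,200,230,260):
    x=np.where(m[r,200:345])[0]+200
    # run containing col 285
    row=m[r];l=284
    while row[l]:l-=1
    h=285
    while row[h]:h+=1
    print(r,l,h,plane(f,((l+h)/2,r),z).round(4))
for r in range(15,130):
    if m[r,285]!=m[r-1,285]:print('edge',r,m[r,285],plane(f,(285,r),z).round(4))
E
```

```text
13.8 [0.5765578  0.05311386 0.1687042 ] [-5.36877650e-04 -5.37420975e-03  9.99985380e-01 -2.63563848e-04] [ 0.60788365  0.22354333 -3.59164503] [ 0.02007263 -0.02499427  0.0120506 ]
50 267 299 [0.4902 0.0516 0.1572]
60 268 300 [0.4933 0.052  0.1572]
70 268 300 [0.4964 0.052  0.1572]
80 268 300 [0.4996 0.052  0.1572]
130 223 345 [0.5163 0.0522 0.1572]
160 224 343 [0.5269 0.0521 0.1572]
200 226 341 [0.5419 0.0523 0.1572]
230 227 340 [0.5537 0.0524 0.1572]
260 228 338 [0.5661 0.0524 0.1572]
edge 17 True [0.4804 0.0521 0.1572]
edge 32 False [0.4848 0.0522 0.1572]
edge 40 True [0.4872 0.0522 0.1572]
edge 112 False [0.5101 0.0525 0.1572]
edge 116 True [0.5115 0.0525 0.1572]
```

Emit:
move_arm([
  [0,0,1,0,0,0,-1],
  [0,0,2,0,0,0,-1],
  [0,0,2,0,0,0,-1],
  [0,0,1.8,0,0,0,-1],
  [0,0,1,0,0,0,-1],
  [0,0,0.5,0,0,0,-1],
  [0,0,0,0,0,0,-1],
])

```text
time: 14.43
tool_pos: [0.5761, 0.0536, 0.0847]
tool_rot: [-0.001, -0.005, 1.0, 0.0]
contact_force: [0.0, 0.5, -2.6]
gripper_width: 0.488
grasp_force: 61.5
```

Emit:
move_arm([
  [0,0,0.3,0,0,0,-1],
  [0,0,0.3,0,0,0,-1],
  [0,0,0.2,0,0,0,-1],
  [0,0,0.2,0,0,0,-1],
  [0,0,0,0,0,0,-1],
])

```text
time: 14.85
tool_pos: [0.577, 0.0541, 0.0763]
tool_rot: [-0.0, -0.006, 1.0, -0.0]
contact_force: [-0.3, 0.5, -3.8]
gripper_width: 0.49
grasp_force: 61.5
```

Emit:
move_arm([
  [0,-0.07,0.2,0,0,0,-1],
  [0,0,0.2,0,0,0,-1],
  [0,0,0.1,0,0,0,-1],
  [0,0,0.1,0,0,0,-1],
  [0,0,0,0,0,0,-1],
])

```text
time: 15.27
tool_pos: [0.5769, 0.0534, 0.07]
tool_rot: [-0.0, -0.006, 1.0, 0.0]
contact_force: [0.0, 0.1, -3.6]
gripper_width: 0.49
grasp_force: 61.5
```

Emit:
move_arm([
  [0,0,0.1,0,0,0,-1],
  [0,0,0,0,0,0,-1],
  [0,0,0,0,0,0,-1],
])

```text
time: 15.52
tool_pos: [0.5772, 0.0534, 0.0695]
tool_rot: [0.0, -0.006, 1.0, -0.0]
contact_force: [-0.5, 0.5, -2.8]
gripper_width: 0.495
grasp_force: 61.8
```

Emit:
move_arm([
  [0,0,0.1,0,0,0,-1],
  [0,0,0,0,0,0,-1],
  [0,0,0,0,0,0,-1],
])

```text
time: 15.77
tool_pos: [0.5773, 0.0534, 0.0694]
tool_rot: [0.0, -0.006, 1.0, -0.0]
contact_force: [-4.1, 0.8, 6.9]
gripper_width: 0.489
grasp_force: 62.4
```

Emit:
move_arm([
  [0,0,-0.1,0,0,0,-1],
  [0,0,0,0,0,0,0],
  [0,0,0,0,0,0,0.15],
  [0,0,0,0,0,0,0.3],
  [0,0,0,0,0,0,0.35],
  [0,0,0,0,0,0,0.35],
  [0,0,-0.5,0,0,0,0.35],
  [0,0,-1,0,0,0,0.35],
  [0,0,-2,0,0,0,0.35],
  [0,0,-3,0,0,0,0.35],
  [0,0,-3,0,0,0,0.35],
  [0,0,-2.5,0,0,0,0.35],
  [0,0,-1,0,0,0,0.35],
  [0,0,0,0,0,0,0.35],
])

```text
time: 16.93
tool_pos: [0.5792, 0.0534, 0.2039]
tool_rot: [0.004, -0.006, 1.0, -0.0]
contact_force: [1.0, -0.7, 0.3]
gripper_width: 0.679
grasp_force: 0.0
```

```bash
python3 - <<'E'
from h import *
s=manip.state();print(s['time'],s['tool_pos'],s['tool_rot'])
f=grab('wrist')
a=grab('scene');b=grab('side')
o=np.zeros((600,800,3),np.uint8)
o[:420,:400]=f['img'][:,160:560]
o[:300,400:]=cv2.resize(a['img'][138:213,178:278],(400,300),interpolation=cv2.INTER_CUBIC)
o[300:,400:]=cv2.resize(b['img'][132:207,240:340],(400,300),interpolation=cv2.INTER_CUBIC)
cv2.imwrite('pics/p2.png',o)
E
```

```text
16.9333 [0.57918017 0.0533631  0.20393289] [ 3.89994634e-03 -5.87959998e-03  9.99975097e-01 -1.60137693e-04]
```

View pics/p2.png

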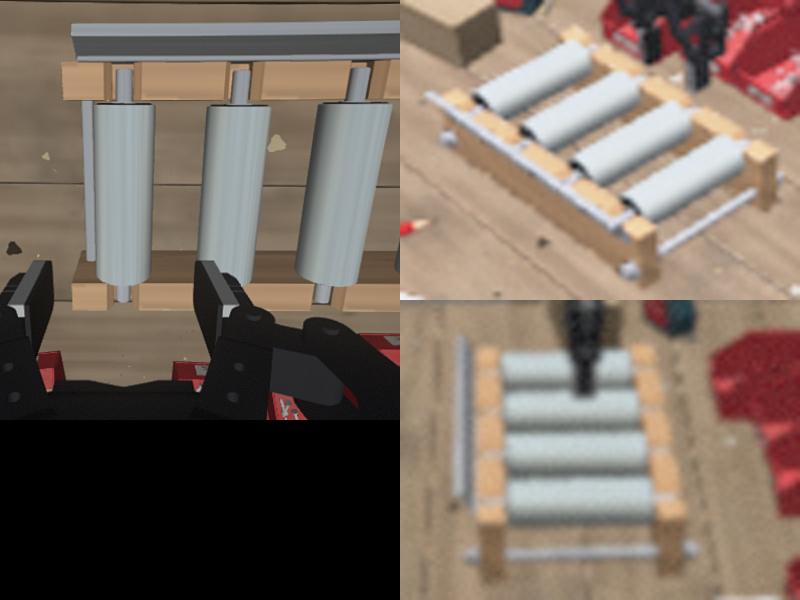

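All four rollers are seated, with the bay-1 axle ends in their slots at (124,85) and (124,292). Now the keeper.

Emit:
move_arm([
  [1,1,0,0,0,0,-1],
  [2,1.5,0,0,0,0,-1],
  [2.5,1.9,0,0,0,0,-1],
  [2.5,1.9,0,0,0,0,-1],
  [2.5,1.9,0,0,0,0,-1],
  [2.5,1.9,0,0,0,0,-1],
  [1.8,1.3,0,0,0,0,-1],
  [0.9,0.5,0,0,0,0,-1],
  [0,0,0,0,0,0,-1],
  [0,0,0,0,0,0,-1],
])

```text
time: 17.92
tool_pos: [0.4182, 0.1705, 0.1984]
tool_rot: [-0.0, -0.006, 1.0, -0.0]
contact_force: [0.2, 0.1, 0.5]
gripper_width: 0.005
grasp_force: 0.0
```

```bash
python3 - <<'E'
from h import *
s=manip.state();print(s['time'],s['tool_pos'],s['tool_rot'],s['gripper_width'],s['contact_force'])
a=grab('scene');b=grab('side');f=grab('wrist')
hsv=cv2.cvtColor(f['img'],cv2.COLOR_BGR2HSV)
print(proj(f,[[.4815,.172,.069],[.466,.172,.089],[.508,.172,.068]]))
c=int(proj(f,[[.4815,.172,.069]])[0,0])
for r in range(150,420,3):print(r,f['img'][r,c].tolist(),end=' ')
E
```

```text
17.9167 [0.41819777 0.1705432  0.19838096] [-4.30652428e-04 -6.27297962e-03  9.99980186e-01 -3.02773212e-04] 0.005076852299796218 [0.15052144 0.13653822 0.47530426]
[[285.63394123 285.26813258]
 [286.09993801 278.6265311 ]
 [285.20651607 315.6564312 ]]
150 [109, 127, 145] 153 [110, 129, 147] 156 [108, 128, 145] 159 [109, 128, 147] 162 [111, 130, 148] 165 [109, 129, 148] 168 [110, 131, 149] 171 [108, 128, 147] 174 [108, 129, 145] 177 [107, 128, 145] 180 [108, 128, 147] 183 [105, 125, 143] 186 [108, 128, 146] 189 [110, 131, 149] 192 [110, 131, 149] 195 [112, 133, 151] 198 [113, 134, 152] 201 [57, 71, 84] 204 [105, 127, 145] 207 [102, 123, 141] 210 [98, 118, 136] 213 [96, 117, 134] 216 [93, 113, 131] 219 [96, 115, 132] 222 [94, 113, 131] 225 [97, 116, 133] 228 [100, 119, 136] 231 [103, 124, 141] 234 [104, 125, 141] 237 [106, 125, 143] 240 [103, 122, 140] 243 [104, 123, 140] 246 [107, 125, 144] 249 [107, 126, 145] 252 [90, 110, 129] 255 [46, 60, 74] 258 [30, 32, 36] 261 [26, 29, 32] 264 [26, 29, 31] 267 [23, 26, 30] 270 [28, 30, 33] 273 [28, 29, 31] 276 [26, 28, 28] 279 [28, 28, 31] 282 [27, 27, 30] 285 [25, 27, 29] 288 [24, 25, 27] 291 [27, 27, 28] 294 [26, 27, 29] 297 [43, 43, 45] 300 [49, 49, 50] 303 [49, 50, 51] 306 [50, 49, 50] 309 [51, 50, 51] 312 [50, 49, 50] 315 [50, 50, 50] 318 [51, 50, 50] 321 [50, 49, 51] 324 [52, 52, 53] 327 [50, 49, 48] 330 [52, 50, 50] 333 [50, 49, 50] 336 [50, 49, 49] 339 [49, 49, 49] 342 [47, 45, 48] 345 [47, 47, 47] 348 [48, 47, 47] 351 [48, 48, 48] 354 [47, 46, 46] 357 [96, 116, 132] 360 [94, 113, 129] 363 [95, 113, 130] 366 [97, 116, 132] 369 [95, 113, 129] 372 [94, 114, 129] 375 [94, 113, 129] 378 [97, 116, 133] 381 [102, 121, 138] 384 [108, 128, 146] 387 [24, 25, 27] 390 [24, 23, 20] 393 [20, 19, 19] 396 [21, 20, 22] 399 [23, 23, 23] 402 [23, 24, 21] 405 [27, 27, 26] 408 [23, 21, 21] 411 [24, 22, 23] 414 [23, 22, 21] 417 [21, 18, 17]
```

Emit:
move_arm([
  [0,0.15,2,0,0,0,-1],
  [0,0,3,0,0,0,-1],
  [0,0,2.6,0,0,0,-1],
  [0,0,1.5,0,0,0,-1],
  [0,0,0.5,0,0,0,-1],
  [-1,0,0,0,0,0,-1],
  [-1,0,0,0,0,0,-1],
  [-0.5,0,0,0,0,0,-1],
  [-0.5,0,0,0,0,0,-1],
  [-0.5,0,0,0,0,0,-1],
  [-0.5,0,0,0,0,0,-1],
  [-0.5,0,0,0,0,0,-1],
  [0,0,0,0,0,0,-1],
])

```text
time: 19.15
tool_pos: [0.4654, 0.1728, 0.1054]
tool_rot: [0.001, -0.006, 1.0, 0.0]
contact_force: [0.3, -0.6, -0.2]
gripper_width: 0.001
grasp_force: 0.0
```

Emit:
move_arm([
  [-0.4,0,0.2,0,0,0,-1],
  [-0.4,0,0,0,0,0,-1],
  [-0.4,0,0,0,0,0,-1],
  [-0.4,0,0,0,0,0,-1],
  [-0.3,0,0,0,0,0,-1],
  [0,0,0,0,0,0,-1],
])

```text
time: 19.65
tool_pos: [0.4833, 0.1728, 0.1013]
tool_rot: [0.0, -0.006, 1.0, -0.0]
contact_force: [0.7, -0.4, 0.2]
gripper_width: -0.002
grasp_force: 0.0
```

```bash
python3 - <<'E'
from h import *
s=manip.state();print(s['time'],s['tool_pos'],s['contact_force'])
f=grab('wrist');a=grab('scene');b=grab('side')
o=np.zeros((600,800,3),np.uint8)
o[:420,:400]=f['img'][:,80:480]
o[:300,400:]=cv2.resize(a['img'][138:213,178:278],(400,300),interpolation=cv2.INTER_CUBIC)
o[300:,400:]=cv2.resize(b['img'][132:207,240:340],(400,300),interpolation=cv2.INTER_CUBIC)
cv2.imwrite('pics/k1.png',o)
E
```

```text
19.65 [0.48331357 0.1727518  0.10126569] [ 0.65196422 -0.38829303  0.24377029]
```

View pics/k1.png

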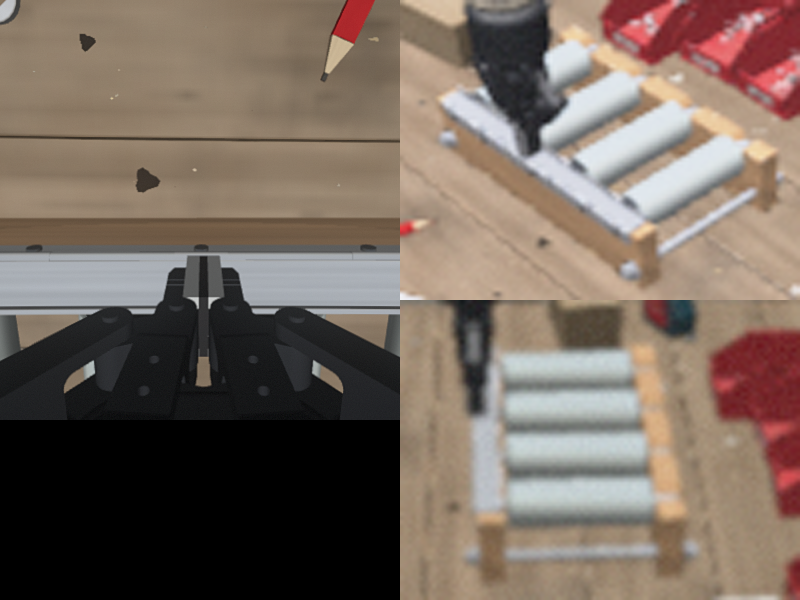

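The keeper has swung over and looks flat on the near rail. I'll press it gently from above to be sure it is shut.

Emit:
move_arm([
  [0,0,-1,0,0,0,-1],
  [0,0,-0.7,0,0,0,-1],
  [-0.6,0,0,0,0,0,-1],
  [-0.6,0,0,0,0,0,-1],
  [0,0,0.6,0,0,0,-1],
  [0,0,0.6,0,0,0,-1],
  [0,0,0.4,0,0,0,-1],
  [0,0,0.2,0,0,0,-1],
  [0,0,0.2,0,0,0,-1],
  [0,0,0,0,0,0,-1],
])

```text
time: 20.63
tool_pos: [0.494, 0.1728, 0.0973]
tool_rot: [-0.001, -0.006, 1.0, -0.0]
contact_force: [-0.9, 0.5, -0.1]
gripper_width: -0.002
grasp_force: 0.0
```

Emit:
move_arm([
  [0,0,0.1,0,0,0,-1],
  [0,0,0.1,0,0,0,-1],
  [0,0,0.1,0,0,0,-1],
  [0,0,0,0,0,0,-1],
])

```text
time: 20.97
tool_pos: [0.4949, 0.173, 0.0959]
tool_rot: [0.0, -0.006, 1.0, 0.0]
contact_force: [-1.5, 0.2, 2.6]
gripper_width: -0.002
grasp_force: 1.3
```

Emit:
move_arm([
  [0,0,0.1,0,0,0,-1],
  [0,0,0,0,0,0,-1],
  [0,0,-0.5,0,0,0,-1],
  [0,0,-1.5,0,0,0,-1],
  [0,0,-3,0,0,0,-1],
  [0,0,-3.5,0,0,0,-1],
  [0,0,-3.5,0,0,0,-1],
  [1,0,-3.5,0,0,0,-1],
  [2,0,-3,0,0,0,-1],
  [1,0,-1,0,0,0,-1],
  [0,0,0,0,0,0,-1],
  [0,0,0,0,0,0,-1],
])

```text
time: 21.97
tool_pos: [0.4548, 0.1726, 0.2897]
tool_rot: [0.001, -0.006, 1.0, 0.0]
contact_force: [0.4, 0.6, -0.6]
gripper_width: 0.002
grasp_force: 0.0
```

```bash
python3 - <<'E'
from h import *
s=manip.state();print(s['time'],s['tool_pos'],s['contact_force'])
f=grab('wrist');a=grab('scene');b=grab('side')
o=np.zeros((600,800,3),np.uint8)
o[:420,:400]=cv2.resize(f['img'],(400,420))
o[:300,400:]=cv2.resize(a['img'][138:213,178:278],(400,300),interpolation=cv2.INTER_CUBIC)
o[300:,400:]=cv2.resize(b['img'][132:207,240:340],(400,300),interpolation=cv2.INTER_CUBIC)
cv2.imwrite('pics/k2.png',o)
E
```

```text
21.9667 [0.45484882 0.17256589 0.28969326] [ 0.35158067  0.61107549 -0.58966096]
```

View pics/k2.png

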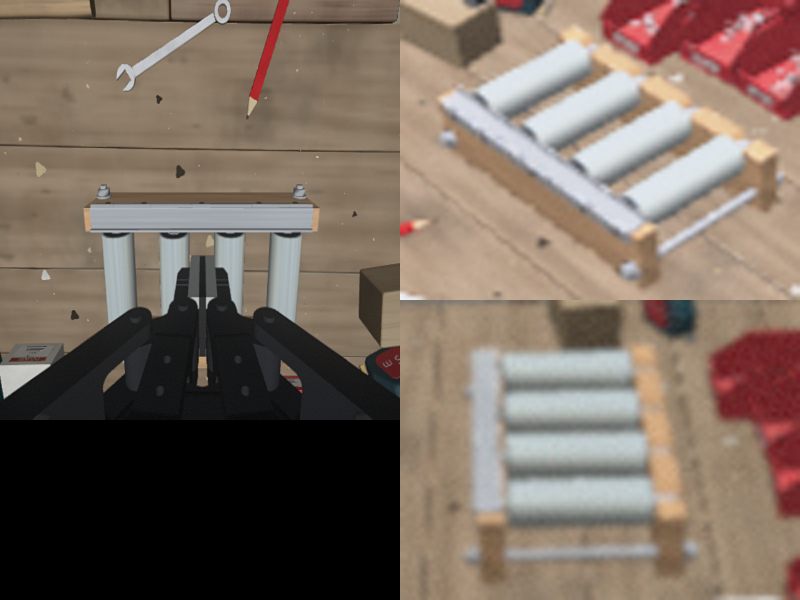

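The keeper lies flat over the near rail (strip at about (200,217) in the wrist view) and all four rollers are seated. The arm is clear.

```bash
python3 -c "
from plant import manip
print(manip.job_done())"
```

```text
the job is handed in; nothing more can be done
None
```

I lowered both loose rollers into the two empty bays without dropping them, then swung the keeper flat onto the near rail over all the axle ends; the job was handed in at about 22 s, with no verdict returned.

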